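Answer the door call and let the courier in

TASK

A courier is at the office door: with the fingertips, gently press the white answer key all the way down, where it stays, and then press the green door button well down, keep it down for about two seconds and let it come back up. Do not touch the red and blue buttons or their boxes, leave everything else on the table where it is, and pick nothing up.

Things in the scene. Friction and masses are not known exactly. Their poses are not given: they have to be found in the camera images.
- white_station: The small grey desk box, 72x78x27 mm, that carries the white key; it stands fixed on the table. Origin: centre of its underside; z up, -x is its side with the speaker slots. The four boxes stand in a loose row across the table in any order, at least 10 mm apart.
- white_top (a point): Centre of the top face of the white square key, 34x34 mm seen from above, 42 mm above the table when up; it stands 15 mm proud of its box when up.
- white_button (a joint): Travel of the white key in m: 0 up, 0.007 fully down. It moves straight down against up to about 2 N and stays down where it is left (no spring). Its soft top pad yields a further 0 to 4 mm under 3 to 13 N once the key is down, and swells back when let go.
- green_station: The small grey desk box, 72x78x27 mm, that carries the green button; it stands fixed on the table. Origin: centre of its underside; z up, -x is its side with the speaker slots. The four boxes stand in a loose row across the table in any order, at least 10 mm apart.
- green_top (a point): Centre of the top face of the green round button, 34 mm across, 42 mm above the table when up; it stands 15 mm proud of its box when up.
- green_button (a joint): Travel of the green button in m: 0 up, 0.010 fully down; it counts as pressed beyond 0.0045. It moves straight down against a spring (1.4 N to start, 3.9 N at 0.0045, 6.9 N fully down) and springs back when let go.
- red_station: The small grey desk box, 72x78x27 mm, that carries the red button; it stands fixed on the table. Origin: centre of its underside; z up, -x is its side with the speaker slots. The four boxes stand in a loose row across the table in any order, at least 10 mm apart.
- red_top (a point): Centre of the top face of the red round button, 34 mm across, 42 mm above the table when up; it stands 15 mm proud of its box when up.
- red_button (a joint): Travel of the red button in m: 0 up, 0.010 fully down; it counts as pressed beyond 0.0045. It moves straight down against a spring (1.4 N to start, 3.9 N at 0.0045, 6.9 N fully down) and springs back when let go.
- blue_station: The small grey desk box, 72x78x27 mm, that carries the blue button; it stands fixed on the table. Origin: centre of its underside; z up, -x is its side with the speaker slots. The four boxes stand in a loose row across the table in any order, at least 10 mm apart.
- blue_top (a point): Centre of the top face of the blue round button, 34 mm across, 42 mm above the table when up; it stands 15 mm proud of its box when up.
- blue_button (a joint): Travel of the blue button in m: 0 up, 0.010 fully down; it counts as pressed beyond 0.0045. It moves straight down against a spring (1.4 N to start, 3.9 N at 0.0045, 6.9 N fully down) and springs back when let go.
- stapler: A bystander, loose on the table: blue stapler, 128x32x48 mm. Origin: centre of its underside. To be left where it is.
- power_brick: A bystander, loose on the table: black laptop power adapter, 108x50x28 mm. Origin: centre of its underside. To be left where it is.
- eraser: A bystander, loose on the table: pink eraser in a blue sleeve, 42x23x14 mm. Origin: centre of its underside. To be left where it is.
- binder_clip_2: A bystander, loose on the table: blue binder clip, 30x38x24 mm. Origin: centre of its underside. To be left where it is.
- usb_stick: A bystander, loose on the table: dark blue memory stick, 54x18x8 mm. Origin: centre of its underside. To be left where it is.

How it is judged (in metres and radians):
On the way, in this order (a step that is already met when the one before it is completed fails the run):
1. the white key is fully down (value of joint white_button above 0.0055 m), for 0.2 s.
2. the green button is held down for a second or more (value of joint green_button above 0.0045 m), for 1 s.
At the end, for the whole second after the job is handed in: The white key is down (over 5 mm), the green, red and blue buttons are up (within 1 mm), and every loose thing is within 10 mm of where it started (value of joint white_button above 0.005 m and value of joint each of green_button, red_button, blue_button below 0.001 m and distance of each of stapler, power_brick, eraser, binder_clip_2, usb_stick from where it was at the start of the episode below 0.01 m); the robot touches nothing.
It fails at once if the green button is pressed while the white key is not down (value of joint green_button above 0.002 m and value of joint white_button below 0.005 m).
It fails at once if the red or the blue button or its box is touched (value of joint any of red_button, blue_button above 0.0015 m or contact force between any of the fingers, the arm and red_station above 0.5 N or contact force between any of the fingers, the arm and blue_station above 0.5 N).
It fails at once if the white key, the green button or their boxes are hit hard (over 25 N) (contact force between any of the fingers, the arm and white_station above 25 N or contact force between any of the fingers, the arm and green_station above 25 N).
It fails at once if one of the loose things on the table is shifted, knocked over or lifted (moved over 10 mm) (distance of any of stapler, power_brick, eraser, binder_clip_2, usb_stick from where it was at the start of the episode above 0.01 m).
It also fails if it takes over 53 s, if anything falls off the work surface, if the arm or the gripper's body presses on something with over 40 N, if the wrist force passes 120 N, or if a joint passes its speed limit or range.

ROBOT

A 6-joint arm with a two-finger parallel gripper is mounted at the origin on the work surface; the furniture and walls round the work are solid. World frame = base frame: x ahead of the robot, y to its left, z up, the work surface at z = 0. Lengths are in mm, angles in rad, forces in N, time in s.
With the tool pointing down it reaches from about 250 to 800 mm from the base axis. Payload 8.5 kg.
Tool frame: the origin (TCP) lies midway between the tips of the shut fingers; the grasp point (between the pads) lies 19 mm behind it (manip.grip_depth is the distance from the TCP to the grasp point, in mm); z points along the fingers, x is the direction in which the jaws open and shut, and the axes are right-handed (so a half turn about z gives the same grasp; the last joint's range is limited). The gripper opens to 85 mm and grips with 20 to 120 N. Pads are 22 mm wide; open, the fingers measure 114 mm over their backs; the gripper's body (76 mm by 85 mm) begins 54 mm behind the grasp point. The pads swing forward as they close: fully open they stand 13 mm farther back than shut.
Start: joints at [-1.162, 0.238, -0.013, 1.319, 0, 1.571], TCP at [208.673, -481.7, 231.276] pointing down, gripper open.
Joint ranges: [-2.66, 2.66], [-1.03, 1.9], [-1.14, 1.46], [-1.82, 2.27], [-1.45, 1.34], [-3.14, 3.14]. Speed limits (rad/s): [2.22, 2.22, 2.79, 3.14, 3.14, 3.14].

INTERFACE

Orientations are given as a unit quaternion [w, x, y, z].
In Python, from plant import manip, cams gives the robot as it stands.
- The arm moves only by the tool arm_command, never from a script. Its argument "commands" is a list of rows, each an object with "xyz": the shift along the world's x, y, z in m, a list of three; "rotation": the turn, a rotation vector about the world's x, y, z in rad, a list of three; "claw": the opening, from 0 (shut) to 1 (fully open). A call has 1 to 20 rows; each row is the pose to reach, as a shift and turn from the pose commanded when the call began; what a row does not reach only later rows make up. A row lasts 1/10 s, in which the tool goes at most 50 mm and 8.59 degrees, less where a joint would pass 70% of its speed; a pose out of reach is approached as far as the arm can. A call with a gripper value outside its range is refused whole. The fingers move at their own pace and stop on an object; "newtons" is the grip in N (left out, the last holds). Time passes only in rows, so rows that repeat a pose let the fingers close. It gives the time, the measured TCP pose, the force and the opening at its end, in the units of the state.
- manip.read_state(): the state, without advancing time (a new reading comes with each control period).
- cams.camera(name): name is "side" or "top"; returns a dict with "frame" (480x640x3 uint8, red, green, blue), "depth" (480x640 float32, mm along the optical axis (not along the pixel's ray), 0 where there is no reading), "K" (3x3 intrinsics, pixels), "R" (3x3) and "t" (3): a world point X has camera coordinates R X + t. Camera axes: x right, y down, z forward; pixel columns grow to the right and rows downward; lengths in mm; the calibration is good to about 2 mm. A picture is of the moment at which its call begins.
- manip.hand_in(): hands the job in, once; it reports no verdict.
The state is a dict: "clock": time; "joints": joint angles; "qd": joint speeds; "joint_torque": joint torques, N m; "position": TCP position; "eef_rot": TCP orientation; "force": force on the tool from outside, world axes, zero at the start; "torque": the same for the moment, N m; "finger_gap": opening from 0.0 (shut) to 1.0 (fully open).
Only numpy, scipy, OpenCV 4.12 (cv2) and the standard library are available. Lean on these libraries where they do the work, as an engineer would, in place of code of your own. Each camera call takes 0.05 s, during which the arm holds its last target. There are 200 camera calls.

## Working session

There is one attempt and no reset: what is moved stays moved. The work goes in short steps, Python scripts to look and compute and a tool call to move; the robot and the scene stay as the last step left them, time stands still between calls to the robot, and variables do not carry over. Pictures are saved under pics/ and viewed, about 8 in all and at most 12, crops included, and the job is handed in when it is done.

Besides the shell and the picture viewer there is one more tool, called as name(argument=value, ...) on one line, values as JSON. arm_command: Moves the arm, as the interface text tells. Its arguments: {"type":"object","properties":{"commands":{"type":"array"},"newtons":{"type":"number"}},"required":["commands"]}

```bash
mkdir -p pics
cat > h.py <<'E'
import numpy as np, cv2
from plant import manip, cams
def world(c,u,v,d=None):
    d=c["depth"][v,u] if d is None else d
    p=np.linalg.inv(c["K"])@np.array([u,v,1.0])*d
    return c["R"].T@(p-c["t"])
E
python3 - <<'E'
from h import *
print(manip.read_state())
for n in("top","side"):
    c=cams.camera(n); cv2.imwrite(f"pics/{n}1.png",c["frame"][:,:,::-1]); np.savez(f"{n}1.npz",**c)
    print(n,-c["R"].T@c["t"],c["K"][0,0])
E
```

```text
{'clock': 0.0, 'joints': array([-1.16199783e+00,  2.38771250e-01, -1.42583911e-02,  1.31919501e+00,
       -5.65580650e-06,  1.57081752e+00]), 'qd': array([-4.26841199e-04, -1.56470488e-03,  1.69842372e-03,  5.74130603e-05,
       -6.37522791e-04,  4.49954493e-05]), 'joint_torque': array([-1.20194789e-03, -5.38775325e+01,  3.46441269e+01,  1.83397823e-02,
        2.01732280e-05, -6.54127760e-06]), 'position': array([ 208.52419854, -481.35829403,  230.68101252]), 'eef_rot': array([-3.89602828e-04,  8.35908777e-01, -5.48867931e-01, -5.98532795e-04]), 'force': array([ 0.0094622 , -0.32375456, -0.11173836]), 'torque': array([-0.00639019, -0.03289592,  0.04783927]), 'finger_gap': 0.9982096404329719}
top [ 381.57787081   40.34707957 1093.12114991] 538.0714923578107
side [ -78.80472642 1008.27448368  680.65388791] 595.0482141426644
```

View pics/top1.png

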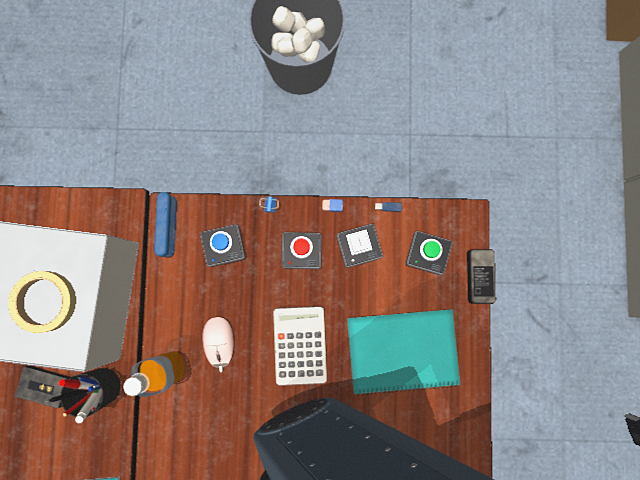

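View pics/side1.png

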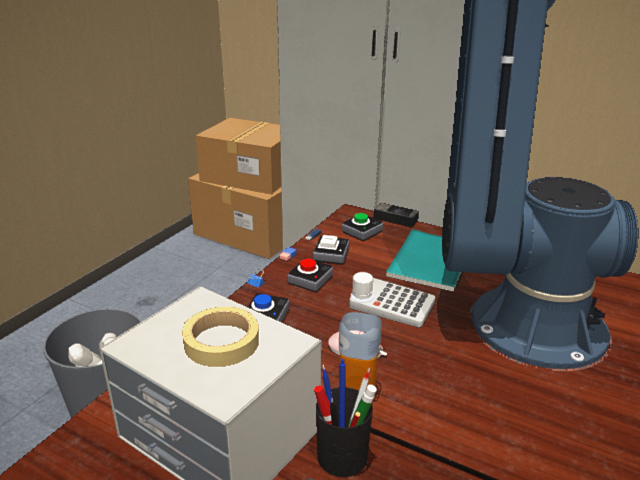

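The top view shows the white key at about (359,242), green (431,249), red (302,246), blue (221,242), and the power brick at (482,276). In the side view, white is at (328,242) and green at (361,218). I'll measure both buttons in both cameras.

Run:
```python
from h import *
rng={"white":((359,242),(328,242)),"green":((431,249),(361,218)),"red":((302,246),(308,266))}
cs={n:dict(np.load(n+"1.npz")) for n in("top","side")}
for k,pts in rng.items():
  for n,(u,v) in zip(("top","side"),pts):
    c=cs[n]; f=c["frame"].astype(int); r,g,b=f[...,0],f[...,1],f[...,2]
    m={"white":f.min(2)>190,"green":(g>r+60)&(g>b+60),"red":(r>180)&(r>g+120)}[k]
    vv,uu=np.nonzero(m); s=(abs(uu-u)<22)&(abs(vv-v)<22); uu,vv=uu[s],vv[s]
    P=np.array([world(c,a,e) for a,e in zip(uu,vv)]); 
    T=P[P[:,2]>np.percentile(P[:,2],60)-2.5]   # top face
    ray=world(c,uu.mean(),vv.mean(),1.)-world(c,uu.mean(),vv.mean(),0.); o=-c["R"].T@c["t"]
    print(k,n,len(uu),len(T),"top mean",T.mean(0).round(1),"mid",((T.min(0)+T.max(0))/2).round(1),"ray z42",(o+ray*(42-o[2])/ray[2]).round(1))
c=cs["top"]
for n,(u,v) in {"brickTL":(470,250),"brickBR":(494,300),"brickBL":(471,301),"usbL":(377,206),"usbR":(400,208),"gTR":(452,240),"gBR":(444,272),"gBL":(408,264),"gTL":(416,232),"wTR":(374,225),"wBR":(382,257),"wTL":(338,233)}.items(): print(n,world(c,u,v).round(0))
im=cv2.resize(c["frame"][190:310,260:500,::-1],None,fx=3.3,fy=3.3,interpolation=cv2.INTER_CUBIC); cv2.imwrite("pics/crop.png",im)
```

```text
white top 447 270 top mean [472.4 -36.8  57.5] mid [437.2  -8.2 565.9] ray z42 [472.9 -36.   42. ]
white side 178 108 top mean [473.  -34.2  40.6] mid [473.6 -35.6  40.6] ray z42 [468.5 -21.7  42. ]
green top 222 186 top mean [ 462.4 -179.9   42.2] mid [ 461.9 -180.3   43. ] ray z42 [ 461.6 -178.6   42. ]
green side 103 72 top mean [ 438.8 -127.9   67. ] mid [200.1 405.8 359.1] ray z42 [ 456.9 -167.6   42. ]
red top 212 182 top mean [461.1  75.9  48. ] mid [428.9  65.4 566.4] ray z42 [460.8  77.   42. ]
red side 106 95 top mean [456.   88.5  47.5] mid [199.3 535.1 359.5] ray z42 [459.4  82.2  42. ]
brickTL [ 463. -261.   17.]
brickBR [ 365. -305.   27.]
brickBL [ 362. -261.   23.]
usbL [550. -75.   6.]
usbR [ 546. -121.   12.]
gTR [ 484. -228.    6.]
gBR [ 418. -209.   20.]
gBL [ 433. -137.   20.]
gTL [ 496. -152.   25.]
wTR [509. -68.  23.]
wBR [447. -87.  -2.]
wTL [491.   4.  26.]
```

View pics/crop.png

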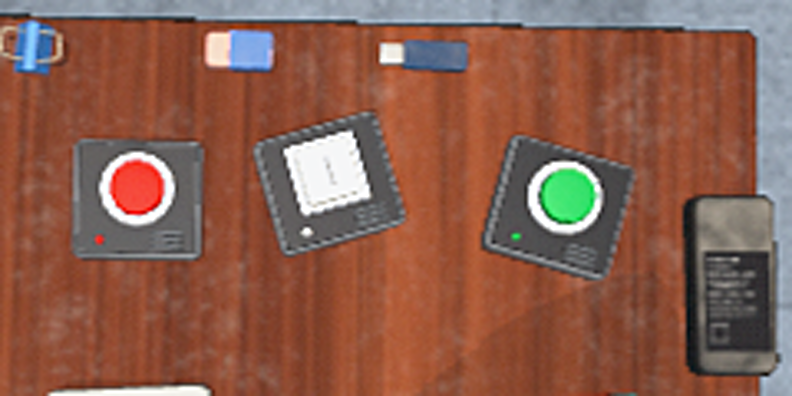

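White key top is at about (472.5,-35.5) and green at about (461.7,-179.5), with the usb stick at x≈548 and the brick at y<-258, so both are clear. Next I shut the gripper and move above the white key at z≈120.

arm_command(commands=[{"xyz":[0.015,0.025,0],"rotation":[0,0,0],"claw":0},{"xyz":[0.04,0.067,0],"rotation":[0,0,0],"claw":0},{"xyz":[0.06,0.1,0],"rotation":[0,0,0],"claw":0},{"xyz":[0.08,0.135,0],"rotation":[0,0,0],"claw":0},{"xyz":[0.1,0.17,0],"rotation":[0,0,0],"claw":0},{"xyz":[0.12,0.203,-0.02],"rotation":[0,0,0],"claw":0},{"xyz":[0.14,0.237,-0.04],"rotation":[0,0,0],"claw":0},{"xyz":[0.16,0.27,-0.055],"rotation":[0,0,0],"claw":0},{"xyz":[0.18,0.304,-0.07],"rotation":[0,0,0],"claw":0},{"xyz":[0.2,0.338,-0.08],"rotation":[0,0,0],"claw":0},{"xyz":[0.22,0.372,-0.09],"rotation":[0,0,0],"claw":0},{"xyz":[0.24,0.405,-0.1],"rotation":[0,0,0],"claw":0},{"xyz":[0.255,0.431,-0.108],"rotation":[0,0,0],"claw":0},{"xyz":[0.264,0.446,-0.111],"rotation":[0,0,0],"claw":0},{"xyz":[0.264,0.446,-0.111],"rotation":[0,0,0],"claw":0},{"xyz":[0.264,0.446,-0.111],"rotation":[0,0,0],"claw":0},{"xyz":[0.264,0.446,-0.111],"rotation":[0,0,0],"claw":0},{"xyz":[0.264,0.446,-0.111],"rotation":[0,0,0],"claw":0}], newtons=20)

```text
clock: 1.9
position: [472.3, -36.5, 120.5]
eef_rot: [-0.0, 0.836, -0.549, 0.0]
force: [0.5, 0.7, 0.9]
finger_gap: 0.001
```

arm_command(commands=[{"xyz":[0,0,-0.015],"rotation":[0,0,0],"claw":0},{"xyz":[0,0,-0.03],"rotation":[0,0,0],"claw":0},{"xyz":[0,0,-0.045],"rotation":[0,0,0],"claw":0},{"xyz":[0,0,-0.058],"rotation":[0,0,0],"claw":0},{"xyz":[0,0,-0.066],"rotation":[0,0,0],"claw":0},{"xyz":[0,0,-0.07],"rotation":[0,0,0],"claw":0},{"xyz":[0,0,-0.07],"rotation":[0,0,0],"claw":0},{"xyz":[0,0,-0.07],"rotation":[0,0,0],"claw":0}])

```text
clock: 2.7
position: [473.0, -35.9, 50.7]
eef_rot: [-0.0, 0.836, -0.549, 0.0]
force: [0.4, 0.2, 0.1]
finger_gap: 0.005
```

Run:
```python
from h import *
print(manip.read_state()["position"],manip.read_state()["force"])
c=cams.camera("side"); cv2.imwrite("pics/side2.png",cv2.resize(c["frame"][180:300,250:410,::-1],None,fx=5,fy=5,interpolation=cv2.INTER_CUBIC))
```

```text
[472.96732639 -35.87921323  50.748054  ] [0.35111287 0.22763095 0.10757779]
```

View pics/side2.png

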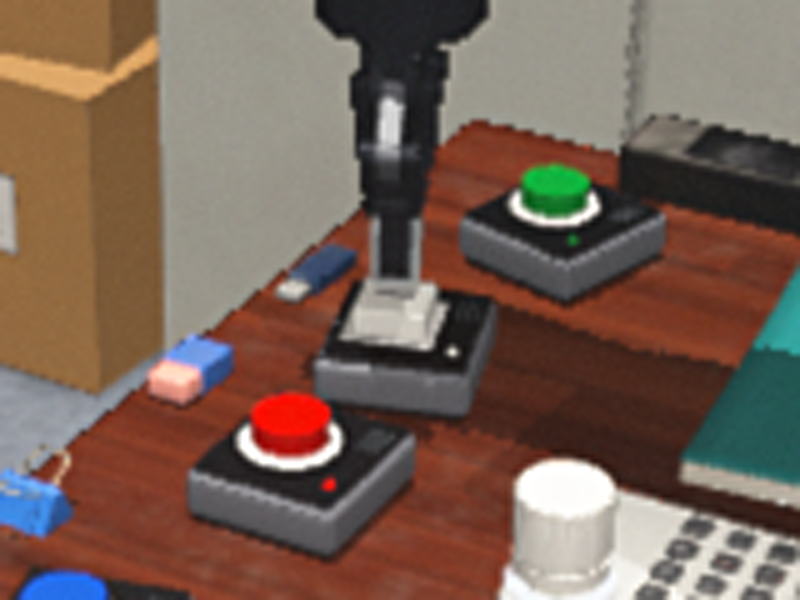

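The shut fingertips are centred over the white key (395,285 in the crop) and clear of its neighbours. Now a slow press.

arm_command(commands=[{"xyz":[0,0,-0.003],"rotation":[0,0,0],"claw":0},{"xyz":[0,0,-0.006],"rotation":[0,0,0],"claw":0},{"xyz":[0,0,-0.008],"rotation":[0,0,0],"claw":0},{"xyz":[0,0,-0.009],"rotation":[0,0,0],"claw":0},{"xyz":[0,0,-0.01],"rotation":[0,0,0],"claw":0},{"xyz":[0,0,-0.011],"rotation":[0,0,0],"claw":0},{"xyz":[0,0,-0.012],"rotation":[0,0,0],"claw":0},{"xyz":[0,0,-0.013],"rotation":[0,0,0],"claw":0},{"xyz":[0,0,-0.014],"rotation":[0,0,0],"claw":0},{"xyz":[0,0,-0.015],"rotation":[0,0,0],"claw":0},{"xyz":[0,0,-0.0155],"rotation":[0,0,0],"claw":0},{"xyz":[0,0,-0.016],"rotation":[0,0,0],"claw":0},{"xyz":[0,0,-0.016],"rotation":[0,0,0],"claw":0},{"xyz":[0,0,-0.016],"rotation":[0,0,0],"claw":0}])

```text
clock: 4.15
position: [472.7, -35.7, 34.4]
eef_rot: [-0.0, 0.836, -0.549, -0.0]
force: [-3.0, 0.4, 4.9]
finger_gap: 0.004
```

4.9 N means the key is probably at its stop. I'll go 1 mm further to see the pad stiffness.

arm_command(commands=[{"xyz":[0,0,-0.0005],"rotation":[0,0,0],"claw":0},{"xyz":[0,0,-0.001],"rotation":[0,0,0],"claw":0},{"xyz":[0,0,-0.0015],"rotation":[0,0,0],"claw":0},{"xyz":[0,0,-0.0015],"rotation":[0,0,0],"claw":0},{"xyz":[0,0,-0.0015],"rotation":[0,0,0],"claw":0},{"xyz":[0,0,-0.0015],"rotation":[0,0,0],"claw":0}])

```text
clock: 4.75
position: [472.7, -35.7, 33.0]
eef_rot: [-0.0, 0.836, -0.549, 0.0]
force: [-3.0, 0.8, 8.2]
finger_gap: 0.002
```

The stiffness is about 2.4 N/mm, which matches the pad, so the key is fully down. Lift to z≈100, then look.

arm_command(commands=[{"xyz":[0,0,0.002],"rotation":[0,0,0],"claw":0},{"xyz":[0,0,0.005],"rotation":[0,0,0],"claw":0},{"xyz":[0,0,0.012],"rotation":[0,0,0],"claw":0},{"xyz":[0,0,0.025],"rotation":[0,0,0],"claw":0},{"xyz":[0,0,0.04],"rotation":[0,0,0],"claw":0},{"xyz":[-0.001,-0.01,0.055],"rotation":[0,0,0],"claw":0},{"xyz":[-0.002,-0.03,0.06],"rotation":[0,0,0],"claw":0},{"xyz":[-0.004,-0.055,0.06],"rotation":[0,0,0],"claw":0},{"xyz":[-0.006,-0.08,0.06],"rotation":[0,0,0],"claw":0},{"xyz":[-0.008,-0.105,0.06],"rotation":[0,0,0],"claw":0},{"xyz":[-0.01,-0.128,0.05],"rotation":[0,0,0],"claw":0},{"xyz":[-0.011,-0.14,0.035],"rotation":[0,0,0],"claw":0},{"xyz":[-0.011,-0.144,0.025],"rotation":[0,0,0],"claw":0},{"xyz":[-0.011,-0.144,0.018],"rotation":[0,0,0],"claw":0},{"xyz":[-0.011,-0.144,0.018],"rotation":[0,0,0],"claw":0},{"xyz":[-0.011,-0.144,0.018],"rotation":[0,0,0],"claw":0}])

```text
clock: 6.35
position: [461.8, -179.1, 51.0]
eef_rot: [-0.0, 0.836, -0.549, -0.0]
force: [0.0, -0.1, 0.3]
finger_gap: 0.002
```

Run:
```python
from h import *
s=manip.read_state();print(s["clock"],s["position"],s["force"])
c=cams.camera("side"); cv2.imwrite("pics/side3.png",cv2.resize(c["frame"][180:300,250:410,::-1],None,fx=5,fy=5,interpolation=cv2.INTER_CUBIC))
for n in("side1",):
  b=dict(np.load(n+".npz"))
for d in(b,c):
  print(np.median([world(d,u,v)[2] for u in range(325,332) for v in range(239,245)]), "before/after z near key")
```

```text
6.35 [ 461.81909806 -179.05865641   50.96270658] [ 0.04375836 -0.08104474  0.2686694 ]
39.93029708537971 before/after z near key
34.03678814815731 before/after z near key
```

View pics/side3.png

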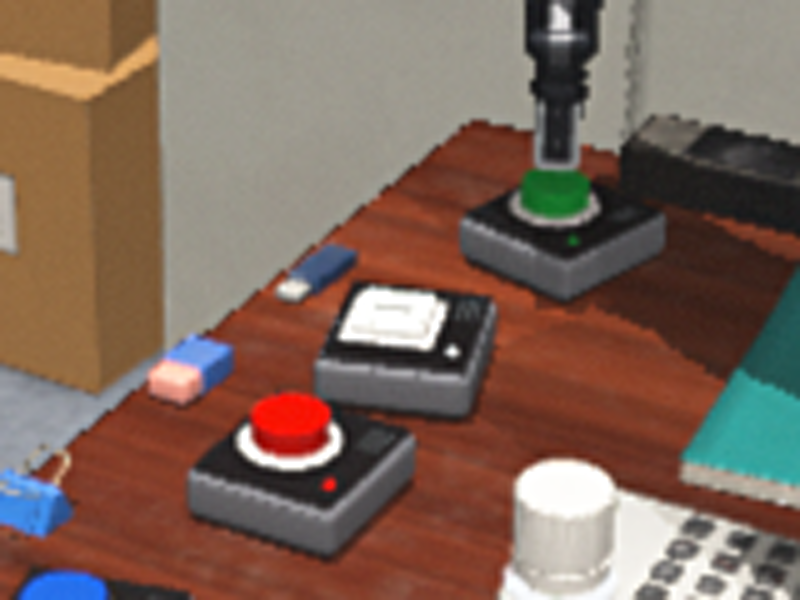

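The white key is clearly lower (depth says about 6 mm) and stayed down. The fingertips are over the green button (555,165 in the crop). Now press green to about 8 mm travel and hold.

arm_command(commands=[{"xyz":[0,0,-0.003],"rotation":[0,0,0],"claw":0},{"xyz":[0,0,-0.006],"rotation":[0,0,0],"claw":0},{"xyz":[0,0,-0.008],"rotation":[0,0,0],"claw":0},{"xyz":[0,0,-0.0095],"rotation":[0,0,0],"claw":0},{"xyz":[0,0,-0.011],"rotation":[0,0,0],"claw":0},{"xyz":[0,0,-0.0125],"rotation":[0,0,0],"claw":0},{"xyz":[0,0,-0.014],"rotation":[0,0,0],"claw":0},{"xyz":[0,0,-0.0155],"rotation":[0,0,0],"claw":0},{"xyz":[0,0,-0.017],"rotation":[0,0,0],"claw":0},{"xyz":[0,0,-0.017],"rotation":[0,0,0],"claw":0},{"xyz":[0,0,-0.017],"rotation":[0,0,0],"claw":0}])

```text
clock: 7.5
position: [461.7, -179.6, 33.9]
eef_rot: [-0.0, 0.836, -0.549, -0.0]
force: [-1.3, 2.7, 5.6]
finger_gap: 0.002
```

5.6 N at z 33.9 fits about 8 mm of travel on the spring. Hold for 1.7 s more.

arm_command(commands=[{"xyz":[0,0,0],"rotation":[0,0,0],"claw":0},{"xyz":[0,0,0],"rotation":[0,0,0],"claw":0},{"xyz":[0,0,0],"rotation":[0,0,0],"claw":0},{"xyz":[0,0,0],"rotation":[0,0,0],"claw":0},{"xyz":[0,0,0],"rotation":[0,0,0],"claw":0},{"xyz":[0,0,0],"rotation":[0,0,0],"claw":0},{"xyz":[0,0,0],"rotation":[0,0,0],"claw":0},{"xyz":[0,0,0],"rotation":[0,0,0],"claw":0},{"xyz":[0,0,0],"rotation":[0,0,0],"claw":0},{"xyz":[0,0,0],"rotation":[0,0,0],"claw":0},{"xyz":[0,0,0],"rotation":[0,0,0],"claw":0},{"xyz":[0,0,0],"rotation":[0,0,0],"claw":0},{"xyz":[0,0,0],"rotation":[0,0,0],"claw":0},{"xyz":[0,0,0],"rotation":[0,0,0],"claw":0},{"xyz":[0,0,0],"rotation":[0,0,0],"claw":0},{"xyz":[0,0,0],"rotation":[0,0,0],"claw":0},{"xyz":[0,0,0],"rotation":[0,0,0],"claw":0}])

```text
clock: 9.2
position: [461.7, -179.6, 33.9]
eef_rot: [-0.0, 0.836, -0.549, -0.0]
force: [-0.8, 2.4, 6.2]
finger_gap: -0.002
```

arm_command(commands=[{"xyz":[0,0,0.002],"rotation":[0,0,0],"claw":0},{"xyz":[0,0,0.005],"rotation":[0,0,0],"claw":0},{"xyz":[0,0,0.01],"rotation":[0,0,0],"claw":0},{"xyz":[0,0,0.02],"rotation":[0,0,0],"claw":0},{"xyz":[0,0,0.035],"rotation":[0,0,0],"claw":0},{"xyz":[0,0,0.055],"rotation":[0,0,0],"claw":0},{"xyz":[0,0,0.08],"rotation":[0,0,0],"claw":0},{"xyz":[0,0,0.105],"rotation":[0,0,0],"claw":0},{"xyz":[0,0,0.12],"rotation":[0,0,0],"claw":0},{"xyz":[0,0,0.12],"rotation":[0,0,0],"claw":0},{"xyz":[0,0,0.12],"rotation":[0,0,0],"claw":0},{"xyz":[0,0,0.12],"rotation":[0,0,0],"claw":0}])

```text
clock: 10.4
position: [461.1, -179.6, 153.0]
eef_rot: [0.0, 0.836, -0.549, -0.001]
force: [0.5, 0.0, 0.3]
finger_gap: 0.0
```

Run:
```python
from h import *
s=manip.read_state();print(s["clock"],s["position"],s["force"])
c=cams.camera("side"); cv2.imwrite("pics/side4.png",cv2.resize(c["frame"][180:300,250:410,::-1],None,fx=5,fy=5,interpolation=cv2.INTER_CUBIC))
b=dict(np.load("side1.npz"))
for n,(u0,v0) in {"white":(328,243),"green":(361,216),"red":(308,264)}.items():
  print(n,[round(float(np.median([world(d,u,v)[2] for u in range(u0-3,u0+4) for v in range(v0-1,v0+2)])),1) for d in(b,c)])
```

```text
10.4 [ 461.11925352 -179.57278906  152.99150943] [0.51515344 0.00431461 0.32118233]
white [38.0, 33.8]
green [41.2, 40.8]
red [40.4, 41.0]
```

View pics/side4.png

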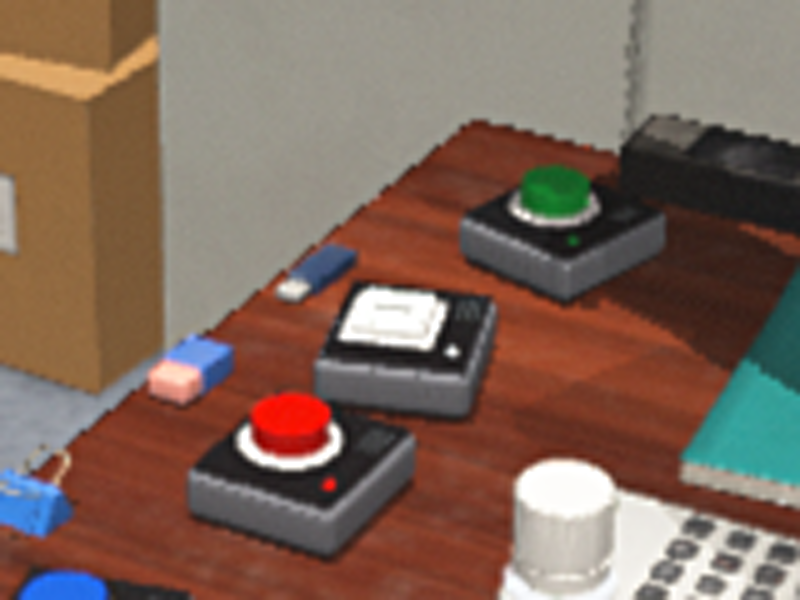

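The white key is down (375,315), green is back up (555,190), the loose things in view haven't moved, and the arm is clear. Handing in.

```bash
python3 -c "
from plant import manip; print(manip.hand_in())"
```

```text
the job is handed in; nothing more can be done
None
```

I pressed the white key fully down with the shut fingertips. I then pressed the green button about 8 mm, held it for about 2 s, let it come back up and raised the arm clear before handing in. No verdict was reported.

- **White key:** the press peaked at 8.2 N, with the fingertips at z 33.0 mm. The pad's stiffness at that point (about 2.4 N/mm) showed the key was on its stop. After the press, the depth camera put its top at about 34 mm, and it stayed there.
- **Green button:** it took 5.6–6.2 N with the fingertips at z 33.9 mm. Its top was back at 40.8 mm afterwards, against 41.2 mm before.
- **Red button:** no change within camera noise (40.4 mm before, 41.0 mm after).
- **Blue button and loose things:** the eraser, memory stick, power brick and binder clip looked unmoved in the final side view, as far as they were in frame. I didn't measure the blue button or check the stapler again; the arm never went near either.
- **Disagreement:** the first white reading shifted with the pixels sampled (38.0 or 39.9 mm, against the 42 mm given). The drop measured by camera was therefore only 4–6 mm, less than the 7 mm travel. I relied on the contact force and fingertip height instead.

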